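Fetch the brake rod from behind the parts on the rack

ROBOT

A 6-joint arm with a two-finger parallel gripper is mounted at the origin on the work surface. World frame = base frame: x ahead of the robot, y to its left, z up, the work surface at z = 0. Lengths are in m, angles in rad, forces in N, time in s.
With the tool pointing down it reaches from about 0.35 to 0.975 m from the base axis. Payload 4.9 kg.
Tool frame: the origin (TCP) lies on the mounting face of the last link; the fingertips stand 173 mm ahead of it and the grasp point (between the pads) lies 155 mm ahead of it; z points along the fingers, y is the line along which they close (so a half turn about z gives the same grasp; the last joint's range is limited). The gripper opens to 85 mm and grips with 20 to 120 N. Pads are 22 mm wide; open, the fingers measure 114 mm over their backs; the gripper's body (76 mm by 85 mm) begins 54 mm behind the grasp point. The pads swing forward as they close: fully open they stand 13 mm farther back than shut.
Start: joints at [1.156, 0.053, 1.613, -0, 1.476, -0.119], TCP at [0.182, 0.598, 0.405] pointing down, gripper open.
Joint ranges: [-3.01, 3.01], [-1.01, 2.22], [0.06, 2.58], [-1.02, 4.17], [0.09, 2.62], [-3.14, 3.14]. Speed limits (rad/s): [2.57, 2.57, 3.14, 3.14, 3.14, 3.14].

INTERFACE

Orientations are given as a rotation vector (axis times angle).
In Python, from station import monitor, eyes, finish_job gives the robot as it stands. The module is installed in compiled form; this text tells all that it offers.
- The arm moves only by the tool step_arm, never from a script. Its argument "commands" is a list of rows, each a list of 3 entries, a list of its own where there are three numbers: the opening in per cent of the stroke, from 0 (shut) to 100 (fully open), then the shift along the tool's x, y, z in mm, then the turn about the tool's z in degrees. In form: [[hand, [x, y, z], yaw], ...]. A call has 1 to 12 rows; each row is the pose to reach, as a shift and turn from the pose commanded when the call began, along the tool's axes at that moment; what a row does not reach only later rows make up. A row lasts 1/8 s, in which the tool goes at most 62.5 mm and 10.7 degrees, less where a joint would pass 70% of its speed; a pose out of reach is approached as far as the arm can. A call with a gripper value outside its range is refused whole. The fingers move at their own pace and stop on an object; "squeeze" is the grip in N (left out, the last holds). Time passes only in rows, so rows that repeat a pose let the fingers close. It gives the time, the measured TCP pose, the force, the opening and the grip force at its end, in the units of the state.
- monitor.get_obs(): the state, without advancing time (a new reading comes with each control period).
- eyes.get_image(name): name is "side" or "top" or "wrist"; returns the picture (400x640x3 uint8, red, green, blue); there is no depth.
- eyes.camera_info(name): a dict with "camera_matrix" (3x3 intrinsics, pixels), "extrinsics" (4x4, takes a point from camera to world coordinates). Camera axes: x right, y down, z forward; pixel columns grow to the right and rows downward; lengths in m; the calibration is good to about 2 mm. A picture is of the moment at which its call begins: read the wrist's pose just before it. camera_info takes no time and is no camera call; for the wrist camera it gives the pose at the moment of the call.
- finish_job(): hands the job in; it is judged then, once.
The state is a dict: "t": time; "q": joint angles; "dq": joint speeds; "effort": joint torques, N m; "tool_pos": TCP position; "tool_rot": TCP orientation; "contact_force": force on the tool from outside, world axes, zero at the start; "wrist_torque": the same for the moment, N m; "opening": finger opening in m; "grip_force": force on a finger pad.
Only numpy, scipy, OpenCV 4.12 (cv2) and the standard library are available. Lean on these libraries where they do the work, as an engineer would, in place of code of your own. Each camera call takes 0.05 s, during which the arm holds its last target. There are 200 camera calls.

TASK

The brake rod lies at the back of the wooden rack behind the rubber knob, the handle grip and the oil bottle. Stand those three aside on the rubber mat, then lay the rod in the two vees of the metal cradle (either way round), and after that put the knob, grip and bottle back upright, each on the same felt spot it came from. Never knock any of the three over, and leave the spirit level and the red hex key set where they are.

Things in the scene. Friction and masses are not known exactly. Their poses are not given: they have to be found in the camera images.
- knob_mid (a point): Black rubber push-to-lock knob, standing upright, a mushroom 62 mm tall: foot 34 mm across, stem 26 mm across, round head 42 mm across from 40 to 58 mm above its underside (grip it there or at the stem). About 90 g. Origin at its centre, half-way up; z up along its axis. Its middle is 31 mm above its underside.
- grip_mid (a point): Tan rubber handle grip, standing upright: plain cylinder 32 mm across, 88 mm tall, with a flange 42 mm across and 8 mm thick at the bottom. About 100 g. Origin at its centre, half-way up; z up along its axis. Its middle is 44 mm above its underside.
- oiler_mid (a point): Small white oil bottle, standing upright: body a cylinder 38 mm across up to 60 mm above its underside, then a grey tapering nozzle to 88 mm. About 90 g. Origin at its centre, half-way up; z up along its axis. Its middle is 44 mm above its underside.
- rod_mid (a point): Short straight steel brake rod lying level: 12 mm diameter over its middle 130 mm, with a thinner threaded end (8 mm diameter, 20 mm long) at each end, 170 mm in all. About 130 g. Origin at its centre on its axis; y runs along the rod. At the start it lies along the rack's y in two vees like the cradle's, its axis 34.5 mm above the bench.
- rack: Fixed birch board 110 (its x, to the back) by 250 (its y) by 12 mm thick, origin at the centre of its underside. On it at x = -22 mm: three flush grey felt spots 58 mm across at y = -78, 0, +78 mm, on which knob, grip and bottle stand in any order. Behind, at x = +14 mm: two vees at y = -39 and +39 mm, 30 mm high above the board, holding the rod too close to the three for fingers.
- mat: Black rubber mat fixed on the bench, 190 mm (its x) by 150 mm (its y), 4 mm thick: the side area where the three parts are put aside. Origin at the centre of its underside.
- cradle (a point): Fixed metal cradle: aluminium base 70 by 160 by 12 mm with two 90 degree vees, 39 mm either side of its middle, each 8 mm thick along the rod, mouth about 31 mm wide, bottom 26 mm and top 42 mm above the bench. The point is where the middle of the seated rod's axis comes to lie, 34.5 mm above the bench; y runs along the seated rod, z up.
- level_mid (a point): Aluminium spirit level standing on its edge on the bench, 200 mm long (its x), 22 mm wide, 40 mm tall; origin at its centre. To be left alone.
- hexset_mid (a point): Folding hex key set with a red plastic body lying on the bench, 105 mm long (its x), 34 mm wide, 22 mm tall; origin at its centre. To be left alone.
There are look-alikes about, which are no part of the job. Leave any blue look-alike of the part that bears knob_mid alone. Of the things that look like the part that bears rod_mid, the larger one is meant.

How it is judged:
By the outcome, as a careful person would: the job done as asked, in the order asked, and still so for the second after the job is handed in, with the robot touching nothing.
It also fails if it takes over 125 s, if anything falls off the work surface, if the arm or the gripper's body presses on something with over 40 N, if the wrist force passes 120 N, or if a joint passes its speed limit or range.

## Working session

There is one attempt and no reset: what is moved stays moved. The work goes in short steps, Python scripts to look and compute and a tool call to move; the robot and the scene stay as the last step left them, time stands still between calls to the robot, and variables do not carry over. Pictures are saved under pics/ and viewed, at most 14 in all, crops included, and the job is handed in when it is done.

Besides the shell and the picture viewer there is one more tool, called after "Request:" as name(argument=value, ...), one argument or row to a line, values as JSON. step_arm: Moves the arm, as the interface text tells. Its arguments: {"type":"object","properties":{"commands":{"type":"array"},"squeeze":{"type":"number"}},"required":["commands"]}

```bash
mkdir -p pics; python3 - <<'E'
from station import monitor, eyes
import cv2,numpy as np
o=monitor.get_obs(); print({k:np.round(v,3) for k,v in o.items()})
for n in("top","side"):
    im=eyes.get_image(n); cv2.imwrite(f"pics/{n}0.png",im[:,:,::-1])
    c=eyes.camera_info(n); print(n,np.round(c["camera_matrix"],1).tolist(),np.round(c["extrinsics"],3).tolist())
c=eyes.camera_info("wrist"); print(np.round(c["extrinsics"],3).tolist())
E
```

```text
{'t': np.float64(0.0), 'q': array([ 1.156,  0.053,  1.614, -0.   ,  1.476, -0.119]), 'dq': array([-0.   , -0.001, -0.001, -0.001,  0.001, -0.001]), 'effort': array([ 0.0000e+00, -3.9367e+01, -3.7018e+01, -0.0000e+00,  7.0000e-03,
        0.0000e+00]), 'tool_pos': array([0.182, 0.598, 0.403]), 'tool_rot': array([-4.630e-01, -3.107e+00,  3.000e-03]), 'contact_force': array([-0.464, -0.154,  0.047]), 'wrist_torque': array([0.014, 0.001, 0.052]), 'grip_force': np.float64(0.0), 'opening': np.float64(0.086)}
top [[405.8, 0.0, 313.5], [0.0, 405.8, 209.4], [0.0, 0.0, 1.0]] [[0.02, -0.976, 0.219, 0.35], [-1.0, -0.018, 0.01, 0.006], [-0.006, -0.219, -0.976, 1.009], [0.0, 0.0, 0.0, 1.0]]
side [[387.0, 0.0, 324.5], [0.0, 387.0, 203.6], [0.0, 0.0, 1.0]] [[-0.963, -0.111, 0.245, 0.306], [-0.268, 0.461, -0.846, 0.787], [-0.019, -0.88, -0.474, 0.512], [0.0, 0.0, 0.0, 1.0]]
[[0.291, 0.916, 0.276, 0.111], [0.957, -0.278, -0.085, 0.619], [-0.001, 0.289, -0.957, 0.373], [0.0, 0.0, 0.0, 1.0]]
```

View pics/top0.png

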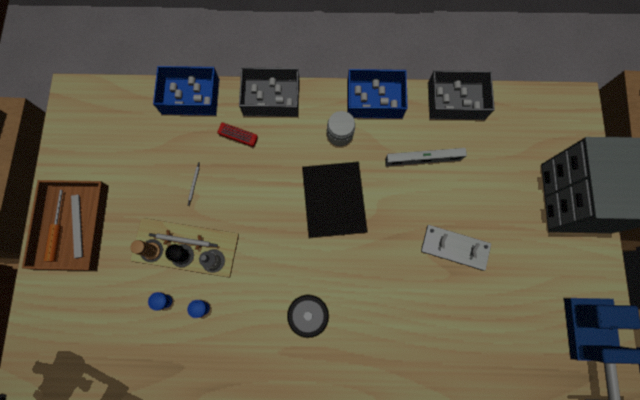

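View pics/side0.png

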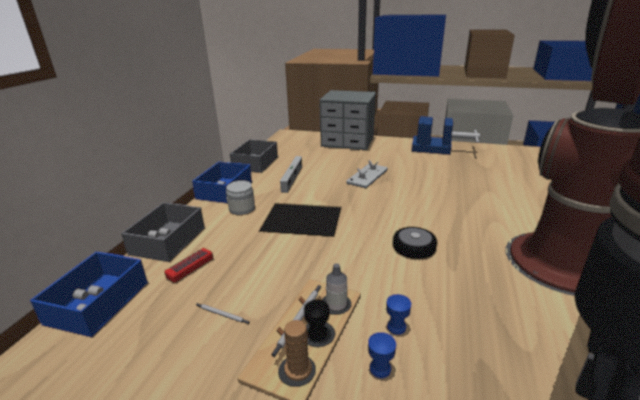

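The rack is at top ≈(185,248), with the grip at (145,248), the knob at (177,253) and the bottle at (211,260). The rod lies behind them at (183,240), the mat is at (335,200) and the cradle at (456,248).

Rod candidates are the rack one at (183,240) and a smaller free one at (194,184). The rack one fits because it is larger and lies in the vees. Knob candidates are the black one at (177,253) and the blue ones at (158,301) and (198,309). The black one fits, and the blue ones stay put. I'll confirm this in one enlarged crop.

```bash
cat > h.py <<'E'
import numpy as np,cv2
from station import monitor,eyes
from scipy.spatial.transform import Rotation as R
def cast(n,uv,z,ci=None):
    c=ci or eyes.camera_info(n); K=c["camera_matrix"];T=np.array(c["extrinsics"])
    d=T[:3,:3]@np.linalg.solve(K,[uv[0],uv[1],1.]); p=T[:3,3]
    return p+d*(z-p[2])/d[2]
def proj(n,P,ci=None):
    c=ci or eyes.camera_info(n);T=np.linalg.inv(c["extrinsics"])
    q=np.array(c["camera_matrix"])@(T[:3,:3]@P+T[:3,3]); return q[:2]/q[2]
E
python3 - <<'E'
from h import *
im=cv2.imread("pics/top0.png"); 
a=cv2.resize(im[150:330,110:260],None,fx=3.3,fy=3.3,interpolation=cv2.INTER_CUBIC)
b=cv2.resize(im[215:280,410:500],None,fx=3.3,fy=3.3,interpolation=cv2.INTER_CUBIC)
c=np.zeros((a.shape[0],a.shape[1]+b.shape[1],3),np.uint8);c[:,:a.shape[1]]=a;c[:b.shape[0],a.shape[1]:]=b
c=cv2.convertScaleAbs(c,alpha=1.4,beta=20)
cv2.imwrite("pics/crop0.png",c)
# mat
g=im.max(2)
m=(g<40).astype(np.uint8)
n,l,s,ce=cv2.connectedComponentsWithStats(m)
for i in range(1,n):
    if s[i,4]>1500 and s[i,0]>250 and s[i,1]>120 and s[i,0]<400: 
        r=cv2.minAreaRect(np.argwhere(l==i)[:,::-1].astype(np.float32)); print(s[i],[np.round(cast("top",p,.004),3)[:2] for p in cv2.boxPoints(r)],cast("top",r[0],.004))
E
```

```text
[ 303  162   64   75 4001] [array([0.688, 0.048]), array([ 0.705, -0.101]), array([ 0.52 , -0.116]), array([0.504, 0.028])] [ 0.60264901 -0.03543256  0.004     ]
```

View pics/crop0.png

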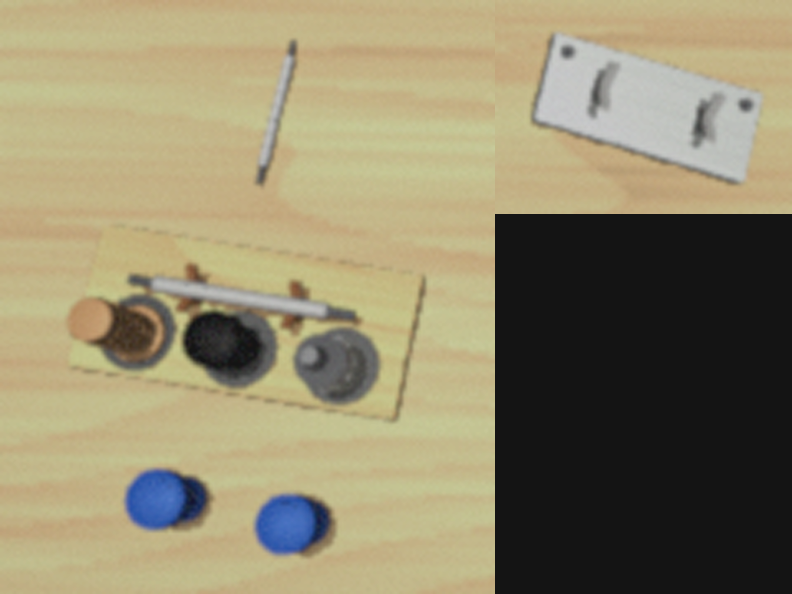

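The crop confirms it. The rack rod at crop (130,279)–(357,316) is longer than the loose one at (293,45)–(262,182). The black knob is at (213,340) on the middle felt, between the grip and the bottle.

```bash
python3 - <<'E'
from h import *
A=lambda x,y:(110+x/3.3,150+y/3.3); B=lambda x,y:(410+(x-495)/3.3,215+y/3.3)
rk=np.array([cast("top",A(*p),.012) for p in[(105,225),(425,277),(398,419),(70,366)]]);c=rk.mean(0)
print("rack",rk.round(3)[:,:2].tolist(),c)
e=(rk[0]-rk[1])+(rk[3]-rk[2]); th=np.arctan2(e[1],e[0])-np.pi/2; print("yaw deg",np.degrees(th), np.linalg.norm(e)/2)
M=np.array([[np.cos(th),-np.sin(th)],[np.sin(th),np.cos(th)]])
for y in(-.078,0,.078):print("spot",y,c[:2]+M@[-.022,y])
print("rodexp",c[:2]+M@[.014,0])
for n,p,z in(("grip",(92,319),.1),("knob",(213,340),.066),("oil",(310,356),.1),("spotL",(137,332),.012),("spotR",(337,366),.012),("r1",(130,279),.0345),("r2",(357,316),.0345)):print(n,cast("top",A(*p),z).round(4))
cr=np.array([cast("top",B(*p),.012) for p in[(553,33),(761,94),(743,183),(534,121)]]);
e=(cr[0]-cr[1])+(cr[3]-cr[2]);print("cradle",cr.mean(0),np.degrees(np.arctan2(e[1],e[0]))-90,np.linalg.norm(e)/2)
o=monitor.get_obs();m=R.from_rotvec(o["tool_rot"]).as_matrix();print(m.round(3))
T=eyes.camera_info("wrist");print(np.array(T["camera_matrix"]).round(1))
E
```

```text
rack [[0.543, 0.448], [0.508, 0.202], [0.402, 0.215], [0.436, 0.462]] [0.47193837 0.33153055 0.012     ]
yaw deg -8.002248973015497 0.24894631247249294
spot -0.078 [0.43929406 0.25735273]
spot 0 [0.45015259 0.33459321]
spot 0.078 [0.46101113 0.4118337 ]
rodexp [0.48580205 0.32958158]
grip [0.4603 0.4103 0.1   ]
knob [0.4513 0.3381 0.066 ]
oil [0.4381 0.2591 0.1   ]
spotL [0.4619 0.4146 0.012 ]
spotR [0.4396 0.2629 0.012 ]
r1 [0.4984 0.4148 0.0345]
r2 [0.4743 0.2452 0.0345]
cradle [ 0.48423738 -0.33579919  0.012     ] -15.766845679758134 0.15844212834792834
[[-0.957  0.292 -0.001]
 [ 0.292  0.957 -0.002]
 [ 0.    -0.002 -1.   ]]
[[308.8   0.  320.7]
 [  0.  308.8 203.7]
 [  0.    0.    1. ]]
```

```bash
cat >> h.py <<'E'
def go(*wps):
    """wps: (x,y,grasp z, world angle of tool y in deg) -> tool shift mm / yaw deg from now"""
    o=monitor.get_obs();p=o["tool_pos"];m=R.from_rotvec(o["tool_rot"]).as_matrix()
    a=np.degrees(np.arctan2(m[1,1],m[0,1])); print("t",round(o["t"],2),"now",p.round(4),"ang",a.round(1),"op",round(o["opening"],4))
    for x,y,z,t in wps:
        s=m.T@(np.array([x,y,z+.155])-p)*1000; w=-((t-a+90)%180-90); print(s.round(0).tolist(),round(w,1))
E
python3 -c "
from h import *
go((.439,.258,.18,82))"
```

```text
t 0.1 now [0.1821 0.5976 0.4036] ang 73.1 op 0.0856
[-345.0, -250.0, 69.0] -8.9
```

Request:
step_arm(
  commands=[
    [85,[-30,-22,6],-1],
    [75,[-80,-58,16],-3],
    [70,[-135,-98,27],-4],
    [70,[-190,-138,38],-6],
    [70,[-245,-178,49],-7],
    [70,[-295,-214,59],-8],
    [70,[-330,-239,66],-9],
    [70,[-345,-250,69],-9],
    [70,[-345,-250,69],-9],
    [70,[-345,-250,69],-9],
  ],
  squeeze=30,
)

```text
t: 1.35
tool_pos: [0.4387, 0.2592, 0.3359]
tool_rot: [-0.216, -3.134, -0.001]
contact_force: [0.5, 0.1, -0.0]
opening: 0.0598
grip_force: 0.0
```

```bash
python3 - <<'E'
from h import *
ci=eyes.camera_info("wrist");im=eyes.get_image("wrist")[:,:,::-1].copy()
for P in[(.4393,.2574,.1),(.4502,.3346,.074),(.461,.4118,.1),(.4984,.4148,.0345),(.4743,.2452,.0345)]:
    u=proj("wrist",np.array(P),ci);print(u.round());cv2.drawMarker(im,tuple(int(i) for i in u),(0,0,255),0,14)
cv2.imwrite("pics/w1.png",im);go((.4393,.258,.054,82))
E
```

```text
[318. 221.]
[417. 210.]
[538. 221.]
[492. 234.]
[311. 233.]
t 1.4 now [0.4386 0.2594 0.336 ] ang 82.2 op 0.0598
[-1.0, -1.0, 127.0] 0.2
```

View pics/w1.png

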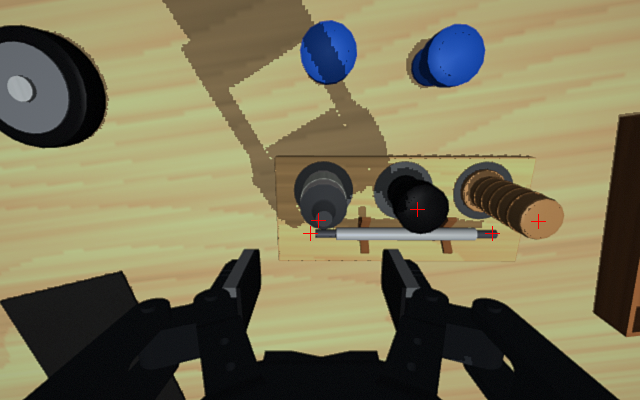

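In the wrist view the nozzle (322,218), knob head (418,208), grip top (541,219) and rod ends (316,233) and (494,233) all match the predicted marks within about 3 mm. Next I descend on the bottle.

Request:
step_arm(
  commands=[
    [70,[-1,0,30],0],
    [70,[-1,0,70],0],
    [70,[-1,0,105],0],
    [70,[-1,0,122],0],
    [70,[-1,0,127],0],
    [70,[-1,0,127],0],
    [30,[-1,0,127],0],
    [30,[-1,0,127],0],
    [30,[-1,0,127],0],
    [30,[-1,0,127],0],
    [30,[-1,0,127],0],
  ],
  squeeze=30,
)

```text
t: 2.78
tool_pos: [0.4412, 0.2584, 0.2104]
tool_rot: [0.218, 3.131, 0.003]
contact_force: [0.3, 1.8, 6.7]
opening: 0.0371
grip_force: 30.5
```

```bash
python3 -c "
from h import *
print(monitor.get_obs()['grip_force'])
go((.4393,.258,.18,82),(.664,-.029,.18,96),(.664,-.029,.047,96))"
```

```text
30.45084181241691
t 2.77 now [0.4412 0.2584 0.2104] ang 82.0 op 0.0371
[1.0, -0.0, -125.0] 0.0
[-261.0, -254.0, -124.0] -14.0
[-260.0, -254.0, 9.0] -14.0
```

Request:
step_arm(
  commands=[
    [30,[0,0,-20],0],
    [30,[0,0,-60],0],
    [30,[0,0,-100],0],
    [30,[-10,-10,-125],0],
    [30,[-40,-39,-125],-2],
    [30,[-80,-78,-125],-4],
    [30,[-120,-117,-125],-7],
    [30,[-160,-156,-125],-9],
    [30,[-200,-195,-125],-11],
    [30,[-235,-229,-125],-13],
    [30,[-255,-249,-125],-14],
    [30,[-261,-254,-125],-14],
  ],
)

```text
t: 4.28
tool_pos: [0.6641, -0.0313, 0.3329]
tool_rot: [0.162, -3.136, -0.0]
contact_force: [-0.0, 0.2, -0.6]
opening: 0.0374
grip_force: 30.3
```

```bash
python3 -c "
from h import *
go((.664,-.029,.18,96),(.664,-.029,.0475,96))"
```

```text
t 4.28 now [ 0.6641 -0.0313  0.3329] ang 95.9 op 0.0374
[-0.0, 2.0, -2.0] -0.1
[-0.0, 2.0, 130.0] -0.1
```

Request:
step_arm(
  commands=[
    [30,[0,0,25],0],
    [30,[0,0,65],0],
    [30,[0,0,100],0],
    [30,[0,0,120],0],
    [30,[0,0,127],0],
    [30,[0,0,130],0],
    [30,[0,0,130],0],
    [30,[0,0,130],0],
  ],
)

```text
t: 5.28
tool_pos: [0.6642, -0.0297, 0.2051]
tool_rot: [-0.166, 3.135, -0.001]
contact_force: [-1.0, -0.0, -0.3]
opening: 0.0372
grip_force: 30.3
```

```bash
python3 -c "
from h import *
print(monitor.get_obs()['contact_force'])
go((.664,-.029,.0465,96))"
```

```text
[-0.95217882 -0.02496373 -0.30286632]
t 5.28 now [ 0.6642 -0.0297  0.2051] ang 96.1 op 0.0372
[0.0, 1.0, 4.0] 0.1
```

Request:
step_arm(
  commands=[
    [30,[0,0,3],0],
    [30,[0,0,3],0],
    [60,[0,0,3],0],
    [60,[0,0,3],0],
    [60,[0,0,3],0],
    [70,[0,0,-10],0],
    [70,[0,0,-50],0],
    [70,[0,0,-100],0],
    [70,[0,0,-130],0],
    [70,[0,0,-130],0],
  ],
)

```text
t: 6.52
tool_pos: [0.6647, -0.0298, 0.339]
tool_rot: [-0.166, 3.129, -0.003]
contact_force: [-0.1, 0.1, 0.2]
opening: 0.0599
grip_force: 0.0
```

```bash
python3 -c "
from h import *
go((.4502,.3355,.18,82))"
```

```text
t 6.53 now [ 0.6647 -0.0298  0.339 ] ang 96.1 op 0.0599
[175.0, 386.0, 2.0] 14.1
```

Request:
step_arm(
  commands=[
    [70,[10,22,2],1],
    [70,[30,66,2],3],
    [70,[53,116,2],5],
    [70,[75,165,2],7],
    [70,[98,215,2],9],
    [70,[120,265,2],11],
    [70,[143,315,2],13],
    [70,[162,357,2],14],
    [70,[172,379,2],14],
    [70,[175,386,2],14],
    [70,[175,386,2],14],
    [70,[175,386,2],14],
  ],
)

```text
t: 8.02
tool_pos: [0.4495, 0.3349, 0.3314]
tool_rot: [-0.22, -3.134, 0.001]
contact_force: [-1.0, 0.9, 0.5]
opening: 0.0598
grip_force: 0.0
```

```bash
python3 - <<'E'
from h import *
im=eyes.get_image("side");cv2.imwrite("pics/s1.png",im[130:,150:500,::-1])
go((.4507,.336,.060,82))
E
```

```text
t 8.07 now [0.4495 0.3349 0.3315] ang 82.0 op 0.0597
[-1.0, 1.0, 117.0] -0.0
```

View pics/s1.png

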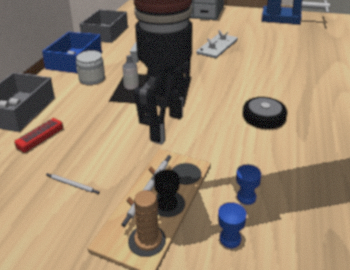

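The bottle is standing on the mat at crop (130,72), and the gripper hovers over the knob at (165,180). Next I descend on the knob.

Request:
step_arm(
  commands=[
    [70,[-1,1,30],0],
    [70,[-1,1,65],0],
    [70,[-1,1,98],0],
    [70,[-1,1,113],0],
    [70,[-1,1,117],0],
    [70,[-1,1,117],0],
    [35,[-1,1,117],0],
    [35,[-1,1,117],0],
    [35,[-1,1,117],0],
    [35,[-1,1,117],0],
  ],
)

```text
t: 9.32
tool_pos: [0.4508, 0.3371, 0.2165]
tool_rot: [0.217, 3.131, 0.003]
contact_force: [0.0, 0.7, 6.5]
opening: 0.0414
grip_force: 30.2
```

```bash
python3 -c "
from h import *
go((.4507,.336,.18,82),(.6026,-.0354,.18,96))"
```

```text
t 9.32 now [0.4508 0.3371 0.2165] ang 82.1 op 0.0414
[-0.0, -1.0, -119.0] 0.1
[-202.0, -348.0, -119.0] -13.9
```

Request:
step_arm(
  commands=[
    [35,[0,0,-20],0],
    [35,[0,0,-60],0],
    [35,[0,0,-100],0],
    [35,[-10,-17,-119],-1],
    [35,[-35,-60,-119],-3],
    [35,[-62,-107,-119],-5],
    [35,[-90,-155,-119],-7],
    [35,[-117,-202,-119],-9],
    [35,[-145,-250,-119],-11],
    [35,[-172,-296,-119],-13],
    [35,[-192,-331,-119],-14],
    [35,[-202,-348,-119],-14],
  ],
)

```text
t: 10.82
tool_pos: [0.6023, -0.0378, 0.3343]
tool_rot: [-0.162, 3.137, 0.0]
contact_force: [-0.2, 0.4, -1.5]
opening: 0.0414
grip_force: 30.7
```

```bash
python3 -c "
from h import *
go((.6026,-.0354,.0535,96))"
```

```text
t 10.82 now [ 0.6023 -0.0378  0.3343] ang 95.9 op 0.0414
[-1.0, 2.0, 126.0] -0.1
```

Request:
step_arm(
  commands=[
    [35,[-1,1,25],0],
    [35,[-1,1,65],0],
    [35,[-1,1,100],0],
    [35,[-1,1,120],0],
    [35,[-1,1,126],0],
    [35,[-1,1,128],0],
    [35,[-1,1,128],0],
    [65,[-1,1,128],0],
    [65,[-1,1,128],0],
    [65,[-1,1,128],0],
    [70,[-1,1,120],0],
    [70,[-1,1,90],0],
  ],
)

```text
t: 12.32
tool_pos: [0.6019, -0.0348, 0.2422]
tool_rot: [0.165, -3.133, -0.002]
contact_force: [1.1, 0.3, 0.2]
opening: 0.0596
grip_force: 0.0
```

```bash
python3 -c "
from h import *
go((.6026,-.0354,.18,96),(.461,.412,.18,82))"
```

```text
t 12.32 now [ 0.6019 -0.0348  0.2422] ang 96.0 op 0.0596
[-0.0, -1.0, -93.0] 0.0
[94.0, 459.0, -92.0] 14.0
```

Request:
step_arm(
  commands=[
    [70,[0,0,-40],0],
    [70,[4,20,-80],1],
    [70,[14,66,-92],2],
    [70,[24,119,-92],4],
    [70,[35,172,-92],6],
    [70,[46,225,-92],8],
    [70,[57,278,-92],9],
    [70,[68,331,-92],11],
    [70,[78,384,-92],13],
    [70,[88,430,-92],14],
    [70,[94,457,-92],14],
    [70,[94,459,-92],14],
  ],
)

```text
t: 13.82
tool_pos: [0.4603, 0.413, 0.3362]
tool_rot: [0.213, 3.134, 0.0]
contact_force: [0.1, -0.3, 0.5]
opening: 0.0597
grip_force: 0.0
```

```bash
python3 -c "
from h import *
go((.461,.412,.060,82))"
```

```text
t 13.82 now [0.4603 0.413  0.3362] ang 82.2 op 0.0597
[-1.0, -1.0, 121.0] 0.2
```

Request:
step_arm(
  commands=[
    [70,[-1,-1,30],0],
    [70,[-1,-1,65],0],
    [70,[-1,-1,98],0],
    [70,[-1,-1,116],0],
    [70,[-1,-1,121],0],
    [70,[-1,-1,121],0],
    [25,[-1,-1,121],0],
    [25,[-1,-1,121],0],
    [25,[-1,-1,121],0],
    [25,[-1,-1,121],0],
    [25,[-1,-1,121],0],
  ],
)

```text
t: 15.2
tool_pos: [0.4625, 0.4111, 0.2165]
tool_rot: [0.217, 3.132, 0.003]
contact_force: [-0.1, 1.4, 6.5]
opening: 0.031
grip_force: 29.9
```

```bash
python3 -c "
from h import *
go((.461,.412,.18,82),(.541,-.042,.18,96))"
```

```text
t 15.2 now [0.4625 0.4111 0.2165] ang 82.1 op 0.031
[1.0, 1.0, -119.0] 0.1
[-141.0, -438.0, -119.0] -13.9
```

Request:
step_arm(
  commands=[
    [25,[0,0,-20],0],
    [25,[0,0,-60],0],
    [25,[0,0,-100],0],
    [25,[-8,-25,-119],-1],
    [25,[-24,-75,-119],-3],
    [25,[-42,-130,-119],-5],
    [25,[-60,-186,-119],-7],
    [25,[-78,-242,-119],-9],
    [25,[-96,-298,-119],-11],
    [25,[-114,-354,-119],-12],
    [25,[-130,-405,-119],-14],
    [25,[-141,-438,-119],-14],
  ],
)

```text
t: 16.7
tool_pos: [0.5407, -0.0451, 0.3343]
tool_rot: [0.163, -3.137, 0.001]
contact_force: [0.5, 0.0, -0.8]
opening: 0.0315
grip_force: 30.1
```

```bash
python3 -c "
from h import *
go((.541,-.042,.0535,96))"
```

```text
t 16.7 now [ 0.5407 -0.0451  0.3343] ang 96.0 op 0.0315
[-1.0, 3.0, 126.0] -0.0
```

Request:
step_arm(
  commands=[
    [25,[-1,1,25],0],
    [25,[-1,1,65],0],
    [25,[-1,1,100],0],
    [25,[-1,1,120],0],
    [25,[-1,1,126],0],
    [25,[-1,1,128],0],
    [25,[-1,1,128],0],
    [55,[-1,1,128],0],
    [60,[-1,1,128],0],
    [60,[-1,1,128],0],
    [60,[-1,1,120],0],
    [60,[-1,1,80],0],
  ],
)

```text
t: 18.2
tool_pos: [0.5406, -0.0414, 0.2516]
tool_rot: [0.165, -3.131, -0.003]
contact_force: [0.9, -0.6, -0.1]
opening: 0.0513
grip_force: 0.0
```

```bash
python3 -c "
from h import *
go((.541,-.042,.18,96),(.486,.330,.13,172))"
```

```text
t 18.2 now [ 0.5406 -0.0414  0.2516] ang 96.0 op 0.0513
[0.0, -0.0, -83.0] 0.0
[15.0, 375.0, -33.0] -76.0
```

Request:
step_arm(
  commands=[
    [60,[0,0,-40],0],
    [60,[1,20,-80],-4],
    [60,[3,66,-80],-13],
    [60,[5,115,-80],-23],
    [60,[7,165,-78],-32],
    [60,[9,215,-72],-42],
    [60,[11,265,-64],-51],
    [60,[13,315,-52],-60],
    [60,[14,355,-42],-68],
    [60,[15,375,-34],-76],
    [60,[15,375,-33],-76],
    [60,[15,375,-33],-76],
  ],
)

```text
t: 19.7
tool_pos: [0.4876, 0.3292, 0.2871]
tool_rot: [-2.06, 2.372, -0.001]
contact_force: [0.4, 0.6, -0.3]
opening: 0.0516
grip_force: 0.0
```

```bash
python3 - <<'E'
from h import *
print(monitor.get_obs()["q"].round(2))
ci=eyes.camera_info("wrist");im=eyes.get_image("wrist")[:,:,::-1].copy()
for P in[(.486,.330,.0345),(.4984,.4148,.0345),(.4743,.2452,.0345)]:
    u=proj("wrist",np.array(P),ci);print(u.round());cv2.drawMarker(im,tuple(int(i) for i in u),(0,0,255),0,14)
cv2.imwrite("pics/w2.png",im);go((.486,.330,.039,172))
E
```

```text
[ 0.47  0.07  1.8  -0.    1.27 -2.53]
[323. 213.]
[322. 310.]
[323.  93.]
t 19.75 now [0.4878 0.3289 0.2872] ang 171.9 op 0.0514
[-1.0, 2.0, 93.0] -0.1
```

View pics/w2.png

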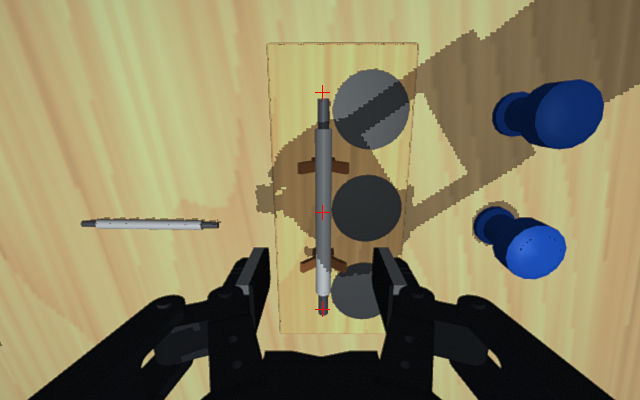

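In the wrist view the rod ends are at (323,98) and (323,315), so its middle is about 4 mm further in +y than the mark, at about (.486,.334). At the cradle joint 6 would pass its range with this grasp, so I turn the hand half round first.

Request:
step_arm(
  commands=[
    [60,[0,0,0],10],
    [60,[0,0,0],20],
    [60,[0,0,0],30],
    [60,[0,0,0],40],
    [60,[0,0,0],50],
    [60,[0,0,0],60],
    [60,[0,0,0],70],
    [60,[0,0,0],80],
    [60,[0,0,0],90],
    [60,[0,0,0],100],
    [60,[0,0,0],110],
    [60,[0,0,0],120],
  ],
)

```text
t: 21.25
tool_pos: [0.4879, 0.3286, 0.2875]
tool_rot: [1.034, 2.966, 0.001]
contact_force: [-0.6, 0.1, 1.2]
opening: 0.0512
grip_force: 0.0
```

Request:
step_arm(
  commands=[
    [60,[0,0,0],10],
    [60,[0,0,0],20],
    [60,[0,0,0],30],
    [60,[0,0,0],40],
    [60,[0,0,0],50],
    [60,[0,0,0],60],
    [60,[0,0,0],60],
    [60,[0,0,0],60],
  ],
)

```text
t: 22.25
tool_pos: [0.4877, 0.3291, 0.2871]
tool_rot: [2.369, 2.063, 0.001]
contact_force: [0.3, 0.8, -0.4]
opening: 0.051
grip_force: 0.0
```

```bash
python3 - <<'E'
from h import *
print(monitor.get_obs()["q"].round(2))
go((.486,.334,.040,-8))
E
```

```text
[ 0.47  0.07  1.8  -0.    1.27  0.6 ]
t 22.25 now [0.4877 0.3291 0.2871] ang -7.9 op 0.051
[5.0, -2.0, 92.0] 0.1
```

Request:
step_arm(
  commands=[
    [60,[5,-2,25],0],
    [60,[5,-2,55],0],
    [60,[5,-2,78],0],
    [60,[5,-2,88],0],
    [60,[5,-2,92],0],
    [60,[5,-2,92],0],
    [5,[5,-2,92],0],
    [5,[5,-2,92],0],
    [5,[5,-2,92],0],
    [5,[5,-2,92],0],
    [5,[5,-2,92],0],
    [5,[5,-2,92],0],
  ],
  squeeze=40,
)

```text
t: 23.75
tool_pos: [0.4866, 0.335, 0.1955]
tool_rot: [2.37, 2.062, 0.002]
contact_force: [0.0, -1.3, 5.3]
opening: 0.0101
grip_force: 39.3
```

```bash
python3 - <<'E'
from h import *
print(monitor.get_obs()["q"].round(2))
go((.486,.334,.16,-8),(.4842,-.3358,.16,-15.8))
E
```

```text
[ 0.48  0.19  1.84 -0.    1.11  0.62]
t 23.75 now [0.4866 0.335  0.1955] ang -7.9 op 0.0101
[-1.0, -0.0, -119.0] 0.1
[-665.0, 91.0, -120.0] 7.9
```

Request:
step_arm(
  commands=[
    [5,[0,0,-20],0],
    [5,[0,0,-60],0],
    [5,[0,0,-100],0],
    [5,[-15,2,-119],0],
    [5,[-55,8,-119],1],
    [5,[-105,14,-119],1],
    [5,[-155,21,-119],2],
    [5,[-205,28,-119],2],
    [5,[-255,35,-119],3],
    [5,[-305,42,-119],4],
    [5,[-350,48,-119],4],
    [5,[-380,52,-119],4],
  ],
)

```text
t: 25.25
tool_pos: [0.4843, -0.0503, 0.3138]
tool_rot: [-2.441, -1.976, 0.001]
contact_force: [0.8, 0.8, -1.1]
opening: 0.0103
grip_force: 39.1
```

```bash
python3 - <<'E'
from h import *
go((.4842,-.3358,.16,-15.8))
E
```

```text
t 25.25 now [ 0.4843 -0.0503  0.3138] ang -12.0 op 0.0103
[-279.0, 59.0, -1.0] 3.8
```

Request:
step_arm(
  commands=[
    [5,[-30,6,0],0],
    [5,[-75,16,0],1],
    [5,[-125,26,0],2],
    [5,[-175,37,0],2],
    [5,[-220,47,0],3],
    [5,[-255,54,0],4],
    [5,[-273,58,0],4],
    [5,[-279,59,0],4],
    [5,[-279,59,0],4],
    [5,[-279,59,0],4],
  ],
)

```text
t: 26.5
tool_pos: [0.4852, -0.3327, 0.3136]
tool_rot: [-2.506, -1.893, -0.0]
contact_force: [-0.1, 0.6, -2.2]
opening: 0.0102
grip_force: 39.1
```

```bash
python3 - <<'E'
from h import *
ci=eyes.camera_info("wrist");im=eyes.get_image("wrist")[:,:,::-1].copy()
t=np.radians(-15.8);Mx=lambda x,y,z:np.array([.4842+np.cos(t)*x-np.sin(t)*y,-.3358+np.sin(t)*x+np.cos(t)*y,z])
for p in[(0,39,.026),(0,-39,.026),(35,80,.012),(35,-80,.012),(-35,80,.012),(-35,-80,.012)]:
    u=proj("wrist",Mx(p[0]/1e3,p[1]/1e3,p[2]),ci);print(u.round());cv2.drawMarker(im,tuple(int(i) for i in u),(0,0,255),0,14)
cv2.imwrite("pics/w3.png",im);go((.4842,-.3358,.042,-15.8))
E
```

```text
[321. 158.]
[321. 244.]
[362. 107.]
[356. 277.]
[279. 107.]
[285. 277.]
t 26.55 now [ 0.4852 -0.3328  0.3137] ang -15.9 op 0.0107
[-3.0, -0.0, 117.0] -0.1
```

View pics/w3.png

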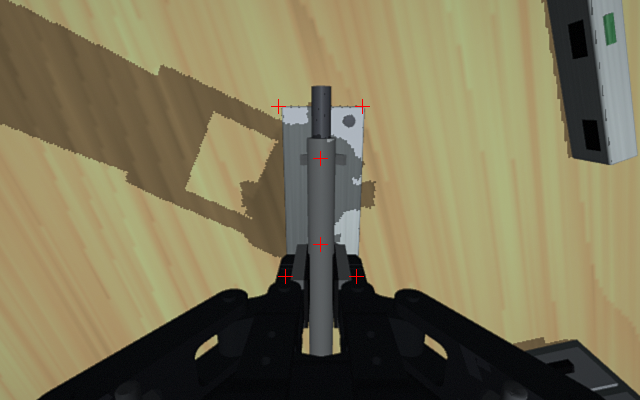

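Cradle corners at (282,108) and (364,108) against marks at (279,107) and (362,107) put it about 2 mm to tool +y. The rod is aligned over it, so I lower it.

Request:
step_arm(
  commands=[
    [5,[-3,2,20],0],
    [5,[-3,2,55],0],
    [5,[-3,2,88],0],
    [5,[-3,2,105],0],
    [5,[-3,2,112],0],
    [5,[-3,2,115],0],
    [5,[-3,2,117],0],
    [5,[-3,2,117],0],
    [5,[-3,2,117],0],
  ],
)

```text
t: 27.68
tool_pos: [0.4864, -0.3374, 0.1974]
tool_rot: [2.507, 1.891, 0.0]
contact_force: [-0.4, -0.3, -1.2]
opening: 0.01
grip_force: 39.1
```

```bash
python3 - <<'E'
from h import *
go((.4847,-.336,.040,-15.8))
E
```

```text
t 27.68 now [ 0.4864 -0.3374  0.1974] ang -15.9 op 0.01
[1.0, -2.0, 2.0] -0.1
```

Request:
step_arm(
  commands=[
    [5,[1,0,1],0],
    [5,[1,0,2],0],
    [5,[1,0,2],0],
    [30,[1,0,2],0],
    [45,[1,0,2],0],
    [45,[1,0,2],0],
    [45,[1,0,2],0],
    [45,[1,0,-10],0],
    [45,[1,0,-45],0],
    [45,[1,0,-90],0],
    [45,[1,0,-115],0],
    [45,[1,0,-115],0],
  ],
)

```text
t: 29.18
tool_pos: [0.4872, -0.3369, 0.3156]
tool_rot: [2.503, 1.888, 0.002]
contact_force: [-0.0, -0.2, -0.7]
opening: 0.0382
grip_force: 0.0
```

```bash
python3 - <<'E'
from h import *
im=eyes.get_image("wrist")[:,:,::-1];im2=eyes.get_image("side")[:,:,::-1]
c=np.vstack([im[60:300,150:500],cv2.resize(im2[130:260,200:430],(350,198))])
cv2.imwrite("pics/w4.png",c);go((.542,-.041,.18,96))
t=eyes.get_image("top")[:,:,::-1];cv2.imwrite("pics/t4.png",t)
ci=eyes.camera_info("wrist")
E
```

```text
t 29.27 now [ 0.4862 -0.3361  0.3113] ang -16.0 op 0.039
[299.0, -27.0, -24.0] 68.0
```

View pics/w4.png

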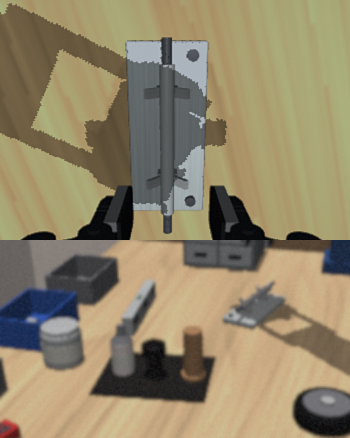

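Both views show the rod seated in both vees, from (167,38) to (167,232), and the three parts standing on the mat. Next I fetch the grip, after a quick check of the rod's centring.

Request:
step_arm(
  commands=[
    [55,[20,-2,-24],5],
    [65,[60,-6,-24],13],
    [65,[110,-10,-24],23],
    [65,[160,-14,-24],33],
    [65,[210,-19,-24],43],
    [65,[250,-23,-24],53],
    [65,[280,-25,-24],62],
    [65,[297,-27,-24],68],
    [65,[299,-27,-24],68],
    [65,[299,-27,-24],68],
    [65,[299,-27,-24],68],
  ],
)

```text
t: 30.7
tool_pos: [0.5425, -0.0421, 0.3352]
tool_rot: [3.137, 0.166, -0.001]
contact_force: [-0.0, 0.5, 0.3]
opening: 0.0554
grip_force: 0.0
```

```bash
python3 - <<'E'
from h import *
go((.541,-.041,.0535,96))
ci=eyes.camera_info("top");im=eyes.get_image("wrist")
cv2.imwrite("pics/w5.png",im[:,:,::-1])
ci=eyes.camera_info("wrist")
for P in[(.541,-.0415,.092),(.602,-.035,.066),(.6645,-.0297,.092)]:print(proj("wrist",np.array(P),ci).round())
E
```

```text
t 30.7 now [ 0.5425 -0.0421  0.3352] ang -84.0 op 0.0554
[-1.0, -1.0, 127.0] 0.0
[320. 217.]
[320. 129.]
[322.  27.]
```

View pics/w5.png

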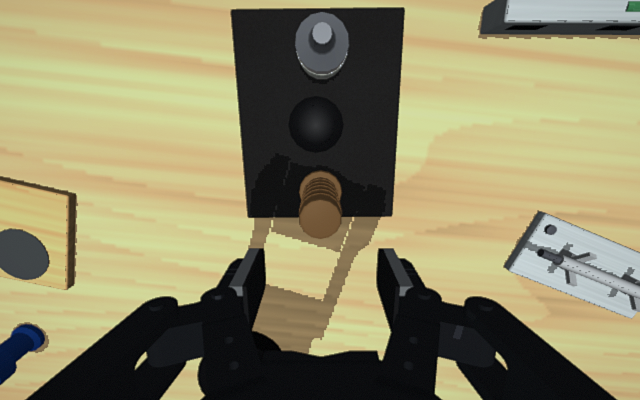

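The grip top at (320,218), knob (316,124) and bottle nozzle (322,33) all stand where predicted. Next I pick up the grip.

Request:
step_arm(
  commands=[
    [65,[0,0,30],0],
    [65,[0,0,65],0],
    [65,[0,0,100],0],
    [65,[0,0,121],0],
    [65,[0,0,126],0],
    [65,[0,0,126],0],
    [25,[0,0,126],0],
    [25,[0,0,126],0],
    [25,[0,0,126],0],
    [25,[0,0,126],0],
    [25,[0,0,126],0],
  ],
  squeeze=30,
)

```text
t: 32.12
tool_pos: [0.5433, -0.0415, 0.2112]
tool_rot: [3.136, 0.166, 0.004]
contact_force: [-0.9, 0.9, 6.0]
opening: 0.0311
grip_force: 29.9
```

```bash
python3 - <<'E'
from h import *
go((.541,-.041,.18,96),(.4622,.4130,.18,82))
E
```

```text
t 32.12 now [ 0.5433 -0.0415  0.2112] ang -83.9 op 0.0311
[-2.0, -1.0, -124.0] 0.1
[-32.0, -460.0, -124.0] 14.1
```

Request:
step_arm(
  commands=[
    [25,[0,0,-20],0],
    [25,[0,0,-60],0],
    [25,[0,0,-100],0],
    [25,[-2,-25,-124],1],
    [25,[-5,-75,-124],3],
    [25,[-9,-130,-124],5],
    [25,[-13,-185,-124],7],
    [25,[-17,-240,-124],9],
    [25,[-21,-295,-124],11],
    [25,[-25,-350,-124],12],
    [25,[-28,-405,-124],13],
    [25,[-30,-440,-124],14],
  ],
)

```text
t: 33.62
tool_pos: [0.4653, 0.3952, 0.3344]
tool_rot: [-3.134, 0.216, -0.0]
contact_force: [-0.5, -0.2, -0.7]
opening: 0.0314
grip_force: 30.1
```

Request:
step_arm(
  commands=[
    [25,[0,0,0],0],
    [25,[0,0,0],0],
  ],
)

```text
t: 33.88
tool_pos: [0.4663, 0.3926, 0.3339]
tool_rot: [3.133, -0.217, -0.0]
contact_force: [-0.3, 0.0, -0.3]
opening: 0.0312
grip_force: 30.2
```

```bash
python3 - <<'E'
from h import *
go((.464,.413,.0645,82))
E
```

```text
t 33.88 now [0.4663 0.3926 0.3339] ang -97.9 op 0.0312
[-5.0, -20.0, 114.0] 0.1
```

Request:
step_arm(
  commands=[
    [25,[-3,-15,5],0],
    [25,[-5,-20,30],0],
    [25,[-5,-20,65],0],
    [25,[-5,-20,95],0],
    [25,[-5,-20,108],0],
    [25,[-5,-20,112],0],
    [25,[-5,-20,113],0],
    [25,[-5,-20,113],0],
    [25,[-5,-20,113],0],
  ],
)

```text
t: 35.0
tool_pos: [0.4645, 0.4137, 0.2218]
tool_rot: [-3.133, 0.218, -0.002]
contact_force: [-0.2, 0.1, -1.5]
opening: 0.0314
grip_force: 30.2
```

```bash
python3 - <<'E'
from h import *
go((.464,.413,.0642,82))
E
```

```text
t 35.0 now [0.4645 0.4137 0.2218] ang -97.9 op 0.0314
[-0.0, 1.0, 3.0] 0.1
```

Request:
step_arm(
  commands=[
    [25,[0,0,2],0],
    [25,[0,0,3],0],
    [25,[0,0,3],0],
    [55,[0,0,3],0],
    [60,[0,0,3],0],
    [60,[0,0,3],0],
    [60,[0,0,-10],0],
    [60,[0,0,-50],0],
    [65,[0,0,-95],0],
    [65,[0,0,-112],0],
    [65,[0,0,-112],0],
  ],
)

```text
t: 36.38
tool_pos: [0.4645, 0.4137, 0.3345]
tool_rot: [-3.132, 0.218, -0.004]
contact_force: [-0.9, 0.8, -0.4]
opening: 0.0551
grip_force: 0.0
```

```bash
python3 - <<'E'
from h import *
go((.602,-.033,.18,96))
E
```

```text
t 36.38 now [0.4645 0.4137 0.3345] ang -97.9 op 0.0551
[198.0, 423.0, -1.0] -13.9
```

Request:
step_arm(
  commands=[
    [70,[10,22,0],-1],
    [70,[30,65,0],-2],
    [70,[54,115,0],-4],
    [70,[78,167,0],-6],
    [70,[102,218,0],-8],
    [70,[126,269,0],-9],
    [70,[150,320,0],-11],
    [70,[172,368,0],-13],
    [70,[188,402,0],-14],
    [70,[198,423,0],-14],
    [70,[198,423,0],-14],
    [70,[198,423,0],-14],
  ],
)

```text
t: 37.88
tool_pos: [0.6015, -0.0319, 0.3318]
tool_rot: [-3.136, -0.167, 0.002]
contact_force: [-0.5, -0.3, 0.4]
opening: 0.0596
grip_force: 0.0
```

```bash
python3 - <<'E'
from h import *
go((.602,-.033,.0535,96))
E
```

```text
t 37.88 now [ 0.6015 -0.0319  0.3318] ang -83.9 op 0.0596
[1.0, 1.0, 123.0] 0.1
```

Request:
step_arm(
  commands=[
    [70,[0,1,30],0],
    [70,[0,1,65],0],
    [70,[0,1,100],0],
    [70,[0,1,118],0],
    [70,[0,1,123],0],
    [70,[0,1,123],0],
    [35,[0,1,123],0],
    [35,[0,1,123],0],
    [35,[0,1,123],0],
    [35,[0,1,123],0],
  ],
)

```text
t: 39.12
tool_pos: [0.6028, -0.0339, 0.2116]
tool_rot: [3.137, 0.166, 0.005]
contact_force: [-0.5, 1.2, 6.0]
opening: 0.0409
grip_force: 30.4
```

```bash
python3 - <<'E'
from h import *
print(monitor.get_obs()["grip_force"])
go((.602,-.033,.18,96),(.451,.337,.18,82))
E
```

```text
30.400892347097397
t 39.12 now [ 0.6028 -0.0339  0.2116] ang -84.0 op 0.0409
[-0.0, -1.0, -123.0] 0.0
[-112.0, -385.0, -124.0] 14.0
```

Request:
step_arm(
  commands=[
    [35,[0,0,-20],0],
    [35,[0,0,-60],0],
    [35,[0,0,-100],0],
    [35,[-5,-18,-124],1],
    [35,[-19,-64,-124],3],
    [35,[-34,-117,-124],5],
    [35,[-49,-170,-124],7],
    [35,[-64,-222,-124],9],
    [35,[-80,-275,-124],11],
    [35,[-95,-327,-124],13],
    [35,[-107,-368,-124],14],
    [35,[-112,-385,-124],14],
  ],
)

```text
t: 40.62
tool_pos: [0.4489, 0.3387, 0.3344]
tool_rot: [-3.134, 0.214, -0.001]
contact_force: [-0.1, -0.4, -0.9]
opening: 0.0408
grip_force: 30.7
```

```bash
python3 - <<'E'
from h import *
go((.4515,.337,.065,82))
E
```

```text
t 40.62 now [0.4489 0.3387 0.3344] ang -97.8 op 0.0408
[3.0, 1.0, 114.0] 0.2
```

Request:
step_arm(
  commands=[
    [35,[1,0,25],0],
    [35,[1,0,60],0],
    [35,[1,0,92],0],
    [35,[1,0,108],0],
    [35,[1,0,112],0],
    [35,[1,0,113],0],
    [35,[1,0,113],0],
  ],
)

```text
t: 41.5
tool_pos: [0.4516, 0.3374, 0.2222]
tool_rot: [-3.133, 0.218, -0.003]
contact_force: [-0.4, 0.8, -0.6]
opening: 0.0416
grip_force: 30.7
```

```bash
python3 - <<'E'
from h import *
go((.4515,.337,.0642,82))
E
```

```text
t 41.5 now [0.4516 0.3374 0.2222] ang -97.9 op 0.0416
[-0.0, 0.0, 3.0] 0.1
```

Request:
step_arm(
  commands=[
    [35,[0,0,2],0],
    [35,[0,0,3],0],
    [35,[0,0,3],0],
    [65,[0,0,3],0],
    [65,[0,0,3],0],
    [65,[0,0,3],0],
    [65,[0,0,-10],0],
    [65,[0,0,-50],0],
    [65,[0,0,-95],0],
    [65,[0,0,-112],0],
    [65,[0,0,-112],0],
  ],
)

```text
t: 42.88
tool_pos: [0.4512, 0.3373, 0.3344]
tool_rot: [-3.132, 0.218, -0.004]
contact_force: [0.0, -0.2, -0.5]
opening: 0.0558
grip_force: 0.0
```

```bash
python3 - <<'E'
from h import *
go((.6645,-.0297,.18,96))
E
```

```text
t 42.88 now [0.4512 0.3373 0.3344] ang -97.9 op 0.0558
[262.0, 334.0, -1.0] -13.9
```

Request:
step_arm(
  commands=[
    [70,[13,17,0],-1],
    [70,[40,51,0],-2],
    [70,[72,92,0],-4],
    [70,[104,133,0],-6],
    [70,[136,174,0],-8],
    [70,[168,215,0],-9],
    [70,[200,255,0],-11],
    [70,[230,294,0],-13],
    [70,[252,322,0],-14],
    [70,[262,334,0],-14],
    [70,[262,334,0],-14],
    [70,[262,334,0],-14],
  ],
)

```text
t: 44.38
tool_pos: [0.6637, -0.0287, 0.3319]
tool_rot: [-3.136, -0.167, 0.002]
contact_force: [-0.3, 0.5, 1.0]
opening: 0.0599
grip_force: 0.0
```

```bash
python3 - <<'E'
from h import *
go((.6645,-.0297,.0475,96))
E
```

```text
t 44.38 now [ 0.6637 -0.0287  0.3319] ang -83.9 op 0.0599
[1.0, 1.0, 129.0] 0.1
```

Request:
step_arm(
  commands=[
    [70,[0,1,30],0],
    [70,[0,1,65],0],
    [70,[0,1,100],0],
    [70,[0,1,122],0],
    [70,[0,1,128],0],
    [70,[0,1,128],0],
    [30,[0,1,128],0],
    [30,[0,1,128],0],
    [30,[0,1,128],0],
    [30,[0,1,128],0],
  ],
)

```text
t: 45.62
tool_pos: [0.6652, -0.031, 0.2068]
tool_rot: [3.137, 0.166, 0.005]
contact_force: [-1.1, -0.1, 4.8]
opening: 0.0371
grip_force: 30.5
```

```bash
python3 - <<'E'
from h import *
print(monitor.get_obs()["grip_force"])
go((.441,.2595,.18,82))
E
```

```text
30.52837857278064
t 45.62 now [ 0.6652 -0.031   0.2068] ang -83.9 op 0.0371
[-192.0, -312.0, -129.0] 14.1
```

Release TCP z at the rack is about .2148.

Request:
step_arm(
  commands=[
    [30,[0,0,-20],0],
    [30,[0,0,-60],0],
    [30,[0,0,-100],0],
    [30,[-9,-15,-127],1],
    [30,[-32,-52,-129],3],
    [30,[-58,-95,-129],5],
    [30,[-84,-138,-129],7],
    [30,[-112,-182,-129],9],
    [30,[-140,-227,-129],11],
    [30,[-165,-268,-129],13],
    [30,[-184,-299,-129],14],
    [30,[-192,-312,-129],14],
  ],
)

```text
t: 47.12
tool_pos: [0.4393, 0.2601, 0.3343]
tool_rot: [-3.134, 0.214, -0.001]
contact_force: [0.7, -0.2, -0.6]
opening: 0.0372
grip_force: 30.3
```

```bash
python3 - <<'E'
from h import *
go((.4412,.2595,.060,82))
E
```

```text
t 47.12 now [0.4393 0.2601 0.3343] ang -97.8 op 0.0372
[2.0, 0.0, 119.0] 0.2
```

Request:
step_arm(
  commands=[
    [30,[1,0,25],0],
    [30,[1,0,60],0],
    [30,[1,0,95],0],
    [30,[1,0,112],0],
    [30,[1,0,117],0],
    [30,[1,0,118],0],
    [30,[1,0,118],0],
  ],
)

```text
t: 48.0
tool_pos: [0.4422, 0.2592, 0.2171]
tool_rot: [-3.133, 0.218, -0.004]
contact_force: [0.1, -0.6, -0.6]
opening: 0.0376
grip_force: 30.3
```

```bash
python3 - <<'E'
from h import *
go((.4412,.2595,.0595,82))
E
```

```text
t 48.0 now [0.4422 0.2592 0.2171] ang -97.9 op 0.0376
[-1.0, -0.0, 3.0] 0.1
```

Request:
step_arm(
  commands=[
    [30,[0,0,2],0],
    [30,[0,0,3],0],
    [30,[0,0,3],0],
    [60,[0,0,3],0],
    [60,[0,0,3],0],
    [60,[0,0,3],0],
    [60,[0,0,-10],0],
    [60,[0,0,-50],0],
    [60,[0,0,-100],0],
    [60,[-40,10,-150],0],
    [60,[-80,20,-170],0],
    [60,[-80,20,-170],0],
  ],
)

```text
t: 49.5
tool_pos: [0.3582, 0.2503, 0.3896]
tool_rot: [-3.13, 0.215, -0.01]
contact_force: [1.0, 0.4, 0.8]
opening: 0.0514
grip_force: 0.0
```

```bash
python3 - <<'E'
from h import *
im=eyes.get_image("wrist")[:,:,::-1];t=eyes.get_image("top")[:,:,::-1]; s=eyes.get_image("side")[:,:,::-1]
b=cv2.resize(t[210:290,110:260],None,fx=2.5,fy=2.5,interpolation=cv2.INTER_CUBIC)
d=cv2.resize(t[215:280,410:500],None,fx=2.5,fy=2.5,interpolation=cv2.INTER_CUBIC)
c=np.zeros((600,640,3),np.uint8);c[:400]=im;c[400:,:375]=b;c[400:400+d.shape[0],380:380+d.shape[1]]=d
cv2.imwrite("pics/end.png",c);cv2.imwrite("pics/side_end.png",s)
E
```

View pics/end.png

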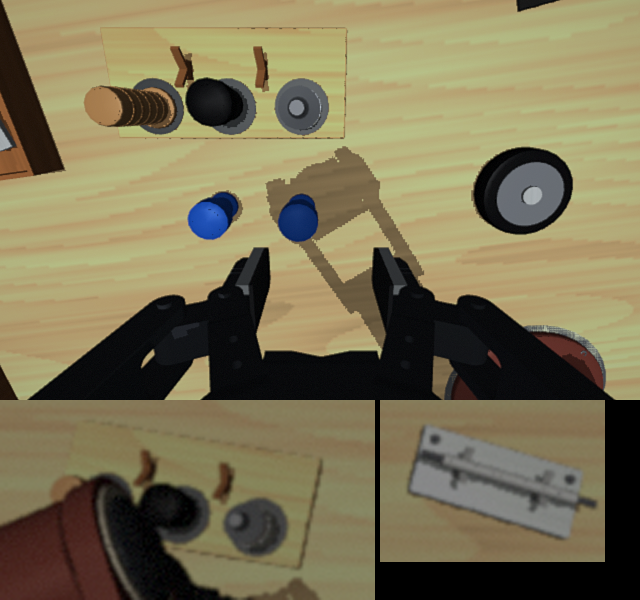

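View pics/side_end.png

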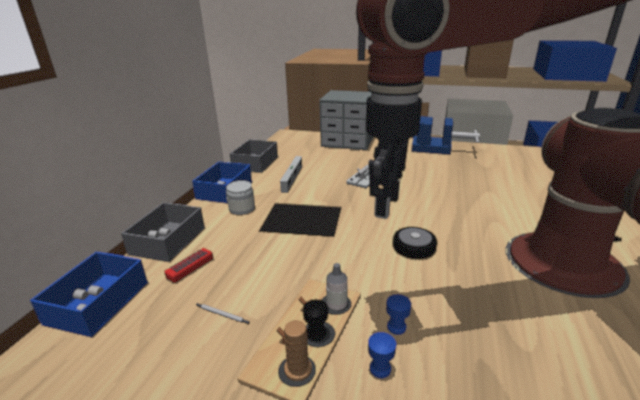

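```bash
python3 - <<'E'
from h import *
B=lambda x,y:(410+(x-380)/2.5,215+(y-400)/2.5)
a,b=[cast("top",B(*p),.0345) for p in((420,454),(597,504))]
print(a,b,np.linalg.norm(a-b),(a+b)/2)
c=np.mean([cast("top",B(*p),.012) for p in((424,426),(582,470),(568,538),(410,492))],0);t=np.radians(-15.8)
print(c,((a+b)/2-c)[:2]@[-np.sin(t),np.cos(t)])
E
```

```text
[ 0.50631149 -0.25681001  0.0345    ] [ 0.46123885 -0.42387002  0.0345    ] 0.17303349615691144 [ 0.48377517 -0.34034001  0.0345    ]
[ 0.4843619  -0.33609429  0.012     ] -0.0042450678329437695
```

In the final views all three parts stand on their own felt spots and the rod lies in both vees, about 4 mm off its middle lengthwise. The level, hex key set and blue knobs are untouched, so I hand in.

```bash
python3 -c "
from station import finish_job
print(finish_job())"
```

```text
the job is handed in; nothing more can be done
None
```

The job is handed in at about 50 s: the rod lies in both cradle vees, about 4 mm off centre lengthwise, and the knob, grip and bottle stand upright on their own felt spots; the level and hex key set were not touched.

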